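# Clear the plate slide and hold its index plunger back

## Robot

A 6-joint arm with a two-finger parallel gripper is mounted at the origin on the work surface. World frame = base frame: x ahead of the robot, y to its left, z up, the work surface at z = 0. Lengths are in m, angles in rad, forces in N, time in s.
With the tool pointing down it reaches from about 0.3 to 0.775 m from the base axis. Payload 14.6 kg.
Tool frame: the origin (TCP) lies on the centre line of the jaws, within the pads' length; the fingertips stand 25 mm ahead of it and the grasp point (between the pads) lies 6 mm ahead of it (robot.nose_length is the distance from the TCP to the fingertips, in m); z points along the fingers, y is the line along which they close (so a half turn about z gives the same grasp; the last joint's range is limited). The gripper opens to 94 mm and grips with 3 to 60 N. Pads are 16 mm wide; open, the fingers measure 119 mm over their backs; the gripper's body (75 mm by 177 mm) begins 78 mm behind the grasp point.
Start: joints at [-1.39, 0.3, 1.521, -0, 1.321, -0.067], TCP at [0.135, -0.533, 0.23] pointing down, gripper open.
Joint ranges: [-3.03, 3.03], [-0.79, 2.21], [0.23, 2.52], [-1.04, 4.18], [0, 3.07], [-2.55, 2.55]. Speed limits (rad/s): [2.22, 2.22, 2.57, 3.14, 3.14, 3.14].

## Interface

Orientations are given as a 3x3 rotation matrix whose columns are the frame's x, y, z axes.
In Python, from cell import robot gives the robot as it stands.
- The arm moves only by the tool move_arm, never from a script. Its argument "rows" is a list of rows, each a list of 7 numbers: the turn, a rotation vector about the tool's x, y, z in degrees, then the shift along the tool's x, y, z in mm, then the opening, from 0 (shut) to 1 (fully open). A call has 1 to 20 rows; each row is the pose to reach, as a shift and turn from the pose commanded when the call began, along the tool's axes at that moment; what a row does not reach only later rows make up. A row lasts 1/10 s, in which the tool goes at most 50 mm and 8.59 degrees, less where a joint would pass 70% of its speed; a pose out of reach is approached as far as the arm can. A call with a gripper value outside its range is refused whole. The fingers move at their own pace and stop on an object; the grip force is fixed at half the most. Time passes only in rows, so rows that repeat a pose let the fingers close. It gives the time, the measured TCP pose, the force, the opening and the grip force at its end, in the units of the state.
- robot.read_state(): the state, without advancing time (a new reading comes with each control period).
- robot.read_camera(name): name is "scene" or "top"; returns the picture (480x640x3 uint8, red, green, blue); there is no depth.
- robot.camera_info(name): a dict with "fov_y" (degrees; the focal length in pixels is half the picture's height over the tangent of half this angle, whatever the lens; pixels are square), "cx", "cy" (the principal point, pixels), "distortion" ([k1, k2, p1, p2, k3] as OpenCV has them; the pictures are not rectified), "R" (3x3) and "t" (3): a world point X has camera coordinates R X + t. Camera axes: x right, y down, z forward; pixel columns grow to the right and rows downward; lengths in m; the calibration is good to about 2 mm. A picture is of the moment at which its call begins. camera_info takes no time and is no camera call.
- robot.sign_off(): hands the job in; it is judged then, once.
Trained networks look in the newest picture that a camera, given by its name, has taken for a name from the list of things; names that differ only in an ending like _2 or _b are one class to them, and where a whole thing is asked for, a point or a joint stands for the part that bears it (a point fixed in the world has none). Each returns a list of dicts, best first, with "score" (0 to 1); they miss things now and then, are a little off and sometimes report something else, mostly with a low value. They report only what shows in the picture. A call takes as long as a camera call.
- robot.cut_out(camera, thing): "region" (480x640 bool, what is visible of it) and "box" ([left, top, right, bottom] in pixels, round what is visible of it).
- robot.landmark_of(camera, thing): "uv" ([column, row] in pixels: a listed point, or the origin of a listed thing).
The state is a dict: "time": time; "joint_positions": joint angles; "dq": joint speeds; "joint_efforts": joint torques, N m; "position": TCP position; "ee_rot": TCP orientation; "wrist_force": force on the tool from outside, world axes, zero at the start; "torque": the same for the moment, N m; "opening": finger opening in m; "grip_force": force on a finger pad.
Only numpy, scipy, OpenCV 4.12 (cv2) and the standard library are available. Lean on these libraries where they do the work, as an engineer would, in place of code of your own. Each camera call takes 0.05 s, during which the arm holds its last target. There are 200 camera calls.

## Task

I need to shift the plate carriage, but snapped-off bits of plate are lying on the slide's bed in its way: take the film scraper and sweep all four bits off the open end of the bed into the catch tray, keeping your fingers off them, then stand the scraper upright on the bench and let it go. Then take the index plunger by its knob, pull it fully back to its stop so that the pin is clear of its hole, and stay there: the program finishes while still gripping the knob and holding the plunger back. Leave the other things on the bench where they are.

Things in the scene. Friction and masses are not known exactly. Their poses are not given: they have to be found in the camera images.
- slide: Plate-indexing slide, fixed to the bench: aluminium bed 170 mm (its x) by 330 mm (its y), top 32 mm above the bench. Origin on the bench under the bed's centre; +y along the bed to the carriage's end, -y to the open end with the tray, -x to the plunger's side (roughly towards the robot), z up. Bare, but for the bits of plate, from the open end (y = -165 mm) to the carriage (y = +60 mm).
- bed_middle (a point): middle of the bed's top face (slide frame x 0, y 0, 32 mm above the bench). Two steel guide rails along y, 11 mm wide and 8 mm high, at x = -60 and +60 mm leave 109 mm of flat bed between them; at y = +-160 mm each rail ends in a stop 13 mm wide, 12 mm high. A steel index bar with a row of holes stands at x = -62 to -71 mm, top 73 mm above the bench.
- bed_open_end (a point): middle of the bed's top edge at its open end (slide frame: x 0, y -165 mm, 32 mm above the bench). No wall there: what is pushed past it falls into the tray.
- tray_floor (a point): centre of the visible floor of the stainless catch tray below the open end, fixed to the slide: 180 mm (slide x) by 130 mm (slide y), walls 3 mm, rim 16 mm and floor 3 mm above the bench. It reaches from y = -280 mm to under the bed's end at y = -150 mm (slide frame).
- carriage (a joint): travel in m of the carriage (100 mm along y, with a black rack and a piece of white plate on it, top 75 mm above the bench) from y = +60..+160 mm towards -y. At 0 and locked by the plunger's pin; with the plunger pulled it is free, against 4 N of friction. It need not be moved.
- offcut0_center (a point): centre of a loose bit of white plate, 27 x 14 x 6 mm (x, y, z), lying flat on the bed
- offcut1_center (a point): centre of a loose bit of white plate, 27 x 14 x 6 mm, lying flat on the bed
- offcut2_center (a point): centre of a loose bit of white plate, 18 x 18 x 6 mm, lying flat on the bed
- offcut3_center (a point): centre of a loose bit of white plate, 18 x 18 x 6 mm, lying flat on the bed
- scraper_center (a point): centre (33.5 mm above its underside) of the film scraper: a white plastic block 67 mm tall, 22 mm thick (its y), 0.1 to 0.2 kg, standing upright on the bench left of the slide. Lower edge 88 mm wide (its x) and straight, 18 mm high; above it a hand grip 56 mm wide (x), 22 mm thick (y), 49 mm high. It sweeps with its wide faces, moving along its own y.
- scraper: the same film scraper; origin at the centre of its underside
- knob: fluted steel pull knob of the index plunger: a level cylinder 26 mm in diameter and 26 mm long, origin at its centre, 56 mm above the bench, in front of the slide (-x side). Free above, below and at both sides; the bracket's leg, 35 mm wide, top 82 mm above the bench, stands 9 mm behind its inner end. It is pulled level along its own -x, which is the slide's -x.
- plunger (a joint): travel of the index plunger in m: 0 with its pin 8 mm deep in the hole of the index bar, 0.012 pulled fully back to its stop (out of the hole from 0.008). The spring pulls it home with 6 N when seated, rising to 12 N fully back; let go, it snaps back.

How it is judged:
On the way, in this order (a step that is already met when the one before it is completed fails the run):
1. all four bits of plate are in the catch tray (x of offcut0_center in the frame of slide between -0.09 and 0.09 m and y of offcut0_center in the frame of slide between -0.281 and -0.155 m and z of each of offcut0_center, offcut1_center, offcut2_center, offcut3_center in the frame of slide below 0.028 m and x of offcut1_center in the frame of slide between -0.09 and 0.09 m and y of offcut1_center in the frame of slide between -0.281 and -0.155 m and x of offcut2_center in the frame of slide between -0.09 and 0.09 m and y of offcut2_center in the frame of slide between -0.281 and -0.155 m and x of offcut3_center in the frame of slide between -0.09 and 0.09 m and y of offcut3_center in the frame of slide between -0.281 and -0.155 m), for 0.1 s.
2. the plunger is pulled fully back by its knob, the bits being in the tray (all of step 1 and value of joint plunger above 0.0105 m and contact force between the fingers and knob above 2 N), for 0.3 s.
At the end, for the whole second after the job is handed in: The plunger is still held back by its knob in the fingers: travel over 10.5 of its 12 mm, fingers pressing on the knob with more than 2 N, the scraper not touching it; all four bits of plate lie in the catch tray; the scraper stands upright (within 0.15 rad) on the bench, let go, outside the tray (all of step 2 and height (world z) of scraper_center between 0.028 and 0.041 m and angle between scraper_center's own z axis and vertical below 0.15 rad and not (x of scraper_center in the frame of slide between -0.09 and 0.09 m and y of scraper_center in the frame of slide between -0.28 and -0.15 m) and contact force between scraper and knob below 0.2 N and contact force between the fingers and scraper below 0.2 N); the arm keeps its last pose, push and grip.
It fails at once if the robot touches a bit of plate itself, instead of with the scraper (contact force between any of the arm, the fingers and offcut0 above 0.5 N or contact force between any of the arm, the fingers and offcut1 above 0.5 N or contact force between any of the arm, the fingers and offcut2 above 0.5 N or contact force between any of the arm, the fingers and offcut3 above 0.5 N).
It fails at once if another thing on the bench is moved by more than 20 mm (distance of any of tube_rack, reagent, marker, beaker, pipette, tip_box, wash_bottle from where it was at the start of the episode above 0.02 m).
It also fails if it takes over 59 s, if anything falls off the work surface, if the arm or the gripper's body presses on something with over 40 N, if the wrist force passes 120 N, or if a joint passes its speed limit or range.

## Working session

There is one attempt and no reset: what is moved stays moved. The work goes in short steps, Python scripts to look and compute and a tool call to move; the robot and the scene stay as the last step left them, time stands still between calls to the robot, and variables do not carry over. Pictures are saved under pics/ and viewed, at most 10 in all, crops included, and the job is handed in when it is done.

Besides the shell and the picture viewer there is one more tool, called after "Call:" by a JSON object that holds its "op" and its "data", one argument or row to a line. move_arm: Moves the arm, as the interface text tells. Its arguments: {"type":"object","properties":{"rows":{"type":"array","items":{"type":"array","items":{"type":"number"}}}},"required":["rows"]}

```bash
mkdir -p pics; ls
cat > h.py <<'E'
import numpy as np, cv2
from cell import robot
def cam(n):
    i=robot.camera_info(n); f=240/np.tan(np.radians(i["fov_y"])/2)
    K=np.array([[f,0,i["cx"]],[0,f,i["cy"]],[0,0,1.]])
    return K,np.array(i["distortion"],float),np.array(i["R"]),np.array(i["t"])
def ray(n,uv,z):
    K,d,R,t=cam(n); p=cv2.undistortPoints(np.array(uv,float).reshape(-1,1,2),K,d).reshape(-1,2)
    C=-R.T@t; D=np.c_[p,np.ones(len(p))]@R
    return C+D*((z-C[2])/D[:,2])[:,None]
def proj(n,X):
    K,d,R,t=cam(n); return cv2.projectPoints(np.array(X,float).reshape(-1,1,3),cv2.Rodrigues(R)[0],t,K,d)[0].reshape(-1,2)
def tri(uvs):
    A=[];b=[]
    for n,uv in uvs.items():
        K,d,R,t=cam(n); p=cv2.undistortPoints(np.array(uv,float).reshape(-1,1,2),K,d)[0,0]
        P=np.c_[R,t]
        for k in (0,1):
            r=P[k]-p[k]*P[2]; A.append(r[:3]); b.append(-r[3])
    return np.linalg.lstsq(np.array(A),np.array(b),rcond=None)[0]
E
python3 - <<'E'
from h import *
for n in("scene","top"):
    im=robot.read_camera(n); cv2.imwrite(f"pics/{n}0.png",im[:,:,::-1])
    print(n,(-cam(n)[2].T@cam(n)[3]).round(3),cam(n)[0][0,0])
Z=dict(bed_middle=.032,bed_open_end=.032,tray_floor=.003,offcut0_center=.035,offcut1_center=.035,offcut2_center=.035,offcut3_center=.035,scraper_center=.0335,scraper=0,knob=.056,slide=0)
for k,z in Z.items():
    for n in("scene","top"):
        for r in robot.landmark_of(n,k)[:4]: print(k,n,round(r["score"],2),np.round(r["uv"],1),ray(n,r["uv"],z)[0].round(4))
E
```

```text
pics
scene [1.34  0.112 0.666] 584.04680843598
top [0.454 0.081 0.87 ] 559.2138582011931
bed_middle scene 0.8 [292.2 263.6] [0.6366 0.0295 0.032 ]
bed_middle top 0.76 [338.6 183.5] [0.6425 0.0351 0.032 ]
bed_open_end scene 0.81 [195.9 258.4] [ 0.6415 -0.1284  0.032 ]
bed_open_end top 0.57 [445.  182.2] [ 0.6427 -0.1286  0.032 ]
bed_open_end top 0.18 [163.6 258.2] [0.5315 0.2995 0.032 ]
tray_floor scene 0.91 [163.8 265. ] [ 0.6322 -0.189   0.003 ]
tray_floor top 0.82 [478.8 189.7] [ 0.6365 -0.1894  0.003 ]
offcut0_center scene 0.5 [225.7 245.3] [ 0.6068 -0.0859  0.035 ]
offcut0_center top 0.64 [418.1 201.3] [ 0.6128 -0.0854  0.035 ]
offcut1_center scene 0.59 [264.8 252. ] [ 0.6165 -0.0184  0.035 ]
offcut1_center top 0.5 [374.8 204.1] [ 0.6093 -0.0192  0.035 ]
offcut2_center scene 0.57 [260.9 274.5] [ 0.6711 -0.0163  0.035 ]
offcut2_center scene 0.26 [457.6 238.4] [0.544  0.3055 0.035 ]
offcut2_center top 0.66 [447.4 187.1] [ 0.6343 -0.1312  0.035 ]
offcut2_center top 0.6 [370.6 162.4] [ 0.6743 -0.0145  0.035 ]
offcut3_center scene 0.46 [215.9 264.7] [ 0.6563 -0.0917  0.035 ]
offcut3_center top 0.7 [419.3 170.4] [ 0.661  -0.0891  0.035 ]
offcut3_center top 0.45 [373.  160.9] [ 0.6767 -0.0183  0.035 ]
scraper_center scene 0.69 [460.4 234.6] [0.5309 0.3119 0.0335]
scraper_center scene 0.29 [216.2 264. ] [ 0.6529 -0.0921  0.0335]
scraper_center scene 0.24 [191.5 259.9] [ 0.6476 -0.134   0.0335]
scraper_center top 0.72 [156.6 253.6] [0.5384 0.3097 0.0335]
scraper scene 0.75 [455.9 249. ] [0.5304 0.31   0.    ]
scraper top 0.91 [163.3 258.6] [0.5339 0.3083 0.    ]
knob scene 0.55 [368. 210.] [0.5083 0.1487 0.056 ]
knob top 0.78 [263.1 270. ] [0.5101 0.1488 0.056 ]
knob top 0.55 [479.2 186.4] [ 0.6303 -0.1737  0.056 ]
slide scene 0.82 [292.9 278.1] [0.6368 0.0306 0.    ]
slide top 0.73 [341.9 190. ] [0.6391 0.0283 0.    ]
slide top 0.59 [155.9 252.6] [0.5434 0.32   0.    ]
```

View pics/top0.png

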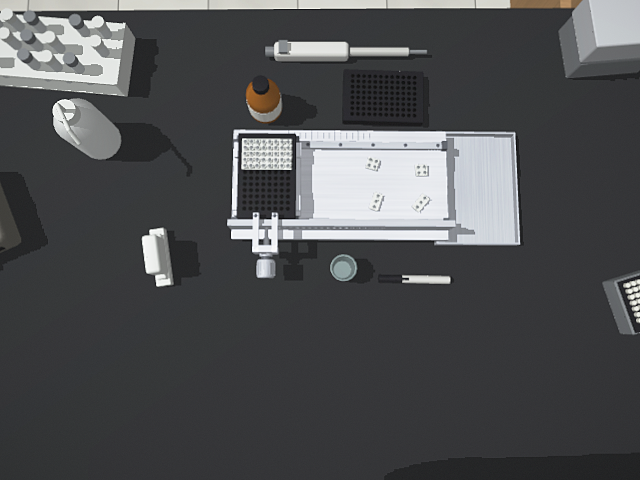

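View pics/scene0.png

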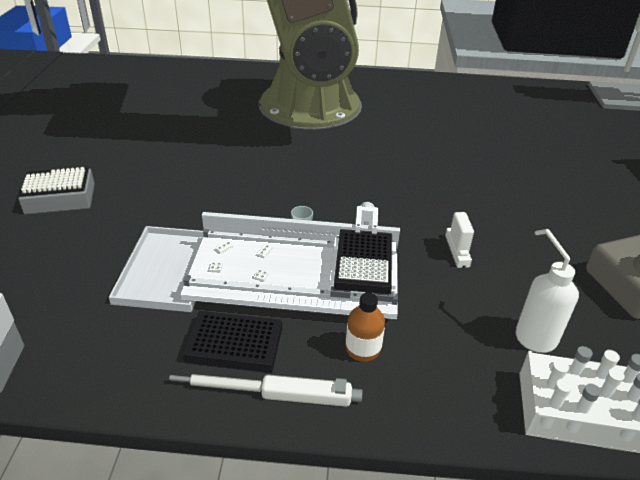

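The top view shows the scraper near (157,255), the four bits at (373,164), (421,170), (377,201) and (421,203), and the knob at (265,267). The beaker at (343,267) and the marker at (425,279) sit in front of the slide. The scene view agrees. Next I'll fit the scraper and slide yaw.

```bash
cat > fit.py <<'E'
from h import *
from scipy.optimize import minimize
def box(a,b,z0,z1): return np.array([[x,y,z] for x in(-a,a) for y in(-b,b) for z in(z0,z1)])
PARTS=[box(.044,.011,0,.018),box(.028,.011,.018,.067)]
def sil(n,p,parts):
    m=np.zeros((480*4,640*4),np.uint8); c,s=np.cos(p[2]),np.sin(p[2]); R=np.array([[c,-s,0],[s,c,0],[0,0,1]])
    for P in parts:
        q=proj(n,P@R.T+[p[0],p[1],p[3] if len(p)>3 else 0])
        cv2.fillConvexPoly(m,cv2.convexHull(((q+.5)*4).astype(np.float32)).astype(np.int32),1)
    return m.reshape(480,4,640,4).mean((1,3))
def fit(masks,p0,parts=PARTS):
    f=lambda p:sum(np.abs(sil(n,p,parts)-m).sum() for n,m in masks.items())
    S=np.array([[0,0,0],[.015,0,0],[0,.015,0],[0,0,.25]])
    r=minimize(f,p0,method="Nelder-Mead",options=dict(initial_simplex=np.array(p0)+S,xatol=1e-4,fatol=.5)); return r.x,r.fun
E
python3 - <<'E'
from fit import *
s=robot.read_state(); print(np.round(s["position"],4),np.round(s["ee_rot"],3).tolist(),s["opening"])
ms={}
for n in("scene","top"):
    r=robot.cut_out(n,"scraper")[0]; ms[n]=r["region"].astype(float); print(n,r["score"],r["box"],r["region"].sum())
print("both",fit(ms,[.535,.309,.2]))
for n in ms: print(n,fit({n:ms[n]},[.535,.309,.2]))
print(tri(dict(scene=[292.2,263.6],top=[338.6,183.5])),tri(dict(scene=[195.9,258.4],top=[445,182.2])),tri(dict(scene=[368,210],top=[263.1,270])))
# overlay slide for yaws
im=cv2.imread("pics/top0.png"); big=cv2.resize(im[110:300,210:540],None,fx=2.4,fy=2.4,interpolation=cv2.INTER_CUBIC)
def line(a,o,th,col):
    c,s_=np.cos(th),np.sin(th); P=np.array(a)@np.array([[c,-s_,0],[s_,c,0],[0,0,1]]).T+[*o,0]
    q=((proj("top",P)+.5-[210,110])*2.4).astype(int); cv2.polylines(big,[q.reshape(-1,1,2)],True,col,1)
o=np.array([.640,.033])
for th,col in((0,(0,0,255)),(-.03,(0,255,0)),(.03,(255,0,0))):
    line([[-.085,-.165,.032],[.085,-.165,.032],[.085,.165,.032],[-.085,.165,.032]],o,th,col)
    line([[-.09,-.28,.016],[.09,-.28,.016]],o,th,col); line([[-.062,-.165,.073],[-.062,.165,.073]],o,th,col)
cv2.imwrite("pics/ov.png",big)
E
```

```text
[ 0.1349 -0.5332  0.2304] [[0.969, 0.245, -0.0], [0.245, -0.969, 0.0], [-0.0, -0.0, -1.0]] 0.09374572552203848
scene 0.84 [446.4, 210.2, 472.1, 265.1] 1026
top 0.63 [142.5, 227.1, 172.3, 289.7] 1326
both (array([0.53553052, 0.31033443, 0.12426792]), np.float64(221.875))
scene (array([0.53493692, 0.31088015, 0.08572302]), np.float64(98.9375))
top (array([0.53498643, 0.31014918, 0.141211  ]), np.float64(94.0625))
[0.64169505 0.03272761 0.03650862] [ 0.64248914 -0.12824367  0.03290017] [0.50999362 0.14867982 0.05723229]
```

View pics/ov.png

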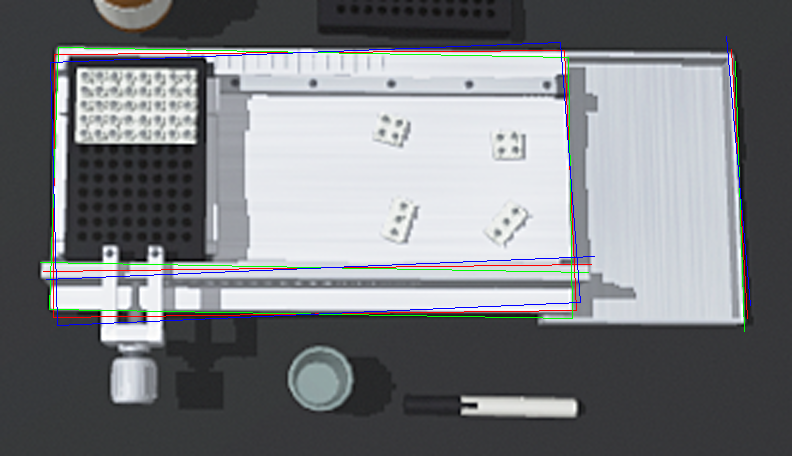

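The slide is at about (0.641, 0.034) with yaw about -0.025. The scraper is at (0.535, 0.310) with yaw about 0.13. I'll move above the scraper.

Call:
{"op": "move_arm", "data": {
  "rows": [
    [0,0,3,411,-342,0,1],
    [0,0,3,411,-342,0,1],
    [0,0,3,411,-342,0,1],
    [0,0,3,411,-342,0,1],
    [0,0,3,411,-342,0,1],
    [0,0,3,411,-342,0,1],
    [0,0,3,411,-342,0,1],
    [0,0,3,411,-342,0,1],
    [0,0,3,411,-342,0,1],
    [0,0,3,411,-342,0,1],
    [0,0,6.8,594,-719,90,1],
    [0,0,6.8,594,-719,90,1],
    [0,0,6.8,594,-719,90,1],
    [0,0,6.8,594,-719,90,1],
    [0,0,6.8,594,-719,90,1],
    [0,0,6.8,594,-719,90,1],
    [0,0,6.8,594,-719,90,1],
    [0,0,6.8,594,-719,90,1],
    [0,0,6.8,594,-719,90,1],
    [0,0,6.8,594,-719,90,1]
  ]
}}

```text
time: 3.3
position: [0.5339, 0.3134, 0.1386]
ee_rot: [[0.991, 0.132, -0.002], [0.132, -0.991, -0.0], [-0.002, 0.0, -1.0]]
wrist_force: [-0.4, -1.1, 0.5]
opening: 0.0939
grip_force: 0.0
```

Call:
{"op": "move_arm", "data": {
  "rows": [
    [0,0,0,0,0,40,1],
    [0,0,0,0,0,70,1],
    [0,0,0,0,0,91,1],
    [0,0,0,0,0,91,1],
    [0,0,0,0,0,91,1]
  ]
}}

```text
time: 3.8
position: [0.5347, 0.3093, 0.0503]
ee_rot: [[0.992, 0.128, 0.0], [0.128, -0.992, 0.0], [0.0, -0.0, -1.0]]
wrist_force: [0.1, 0.5, 0.3]
opening: 0.0941
grip_force: 0.0
```

Run:
```python
from h import *
s=robot.read_state(); print(s["position"],s["wrist_force"])
im=robot.read_camera("scene"); cv2.imwrite("pics/g.png",cv2.resize(im[150:330,340:580],None,fx=3,fy=3)[:,:,::-1])
```

```text
[0.53474879 0.30931484 0.05028864] [0.12378354 0.47653977 0.25691267]
```

View pics/g.png

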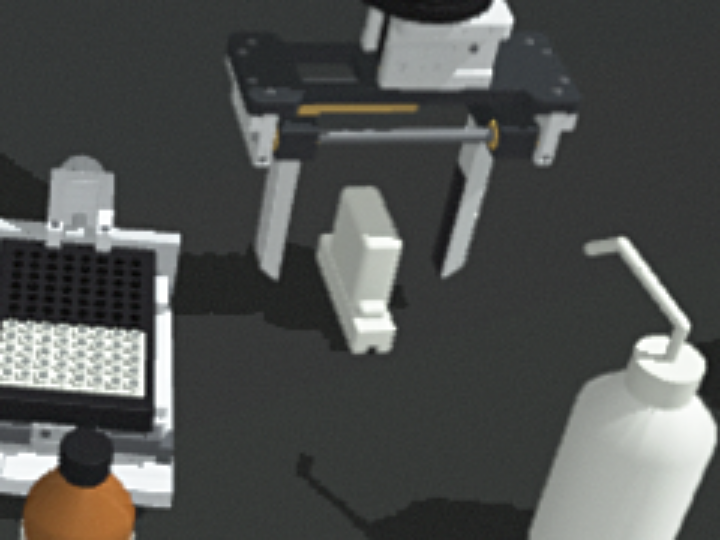

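The fingers straddle the scraper, which sits centred between them around (360,270) in the crop. I'll close on it.

Call:
{"op": "move_arm", "data": {
  "rows": [
    [0,0,0,0,0,0,0.5],
    [0,0,0,0,0,0,0.3],
    [0,0,0,0,0,0,0.1],
    [0,0,0,0,0,0,0.1],
    [0,0,0,0,0,0,0.1],
    [0,0,0,0,0,0,0.1],
    [0,0,0,0,0,0,0.1],
    [0,0,0,0,0,0,0.1]
  ]
}}

```text
time: 4.65
position: [0.5344, 0.3096, 0.0494]
ee_rot: [[0.992, 0.129, -0.0], [0.129, -0.992, 0.0], [-0.0, -0.0, -1.0]]
wrist_force: [0.7, 0.3, 0.1]
opening: 0.0335
grip_force: 0.0
```

Call:
{"op": "move_arm", "data": {
  "rows": [
    [0,0,0,0,0,0,0.0],
    [0,0,0,0,0,0,0.0],
    [0,0,0,0,0,0,0.0],
    [0,0,0,0,0,0,0.0],
    [0,0,0,0,0,0,0.0]
  ]
}}

```text
time: 5.15
position: [0.5344, 0.3096, 0.0495]
ee_rot: [[0.992, 0.129, 0.0], [0.129, -0.992, 0.0], [0.0, -0.0, -1.0]]
wrist_force: [0.0, 0.0, 0.1]
opening: 0.022
grip_force: 29.9
```

Call:
{"op": "move_arm", "data": {
  "rows": [
    [0,0,0,0,0,-30,0],
    [0,0,0,0,0,-70,0],
    [0,0,0,0,0,-110,0],
    [0,0,1,10,40,-110,0],
    [0,0,2,20,80,-110,0],
    [0,0,4,31,125,-110,0],
    [0,0,6,43,170,-110,0],
    [0,0,7,54,215,-110,0],
    [0,0,8.8,63,250,-110,0],
    [0,0,8.8,71,282,-110,0],
    [0,0,8.8,71,282,-110,0],
    [0,0,8.8,71,282,-110,0],
    [0,0,8.8,71,282,-90,0],
    [0,0,8.8,71,282,-70,0],
    [0,0,8.8,71,282,-70,0],
    [0,0,8.8,71,282,-70,0]
  ]
}}

```text
time: 6.75
position: [0.641, 0.04, 0.1199]
ee_rot: [[1.0, -0.023, -0.0], [-0.023, -1.0, 0.0], [-0.0, -0.0, -1.0]]
wrist_force: [0.3, 0.1, -0.3]
opening: 0.0222
grip_force: 29.9
```

Run:
```python
from h import *
a=robot.read_camera("scene");b=robot.read_camera("top")
f=lambda i:cv2.resize(i,None,fx=3,fy=3,interpolation=cv2.INTER_CUBIC)
cv2.imwrite("pics/h.png",np.hstack([f(a[170:320,180:310]),f(b[110:260,300:430])])[:,:,::-1])
```

```text
(no output)
```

View pics/h.png

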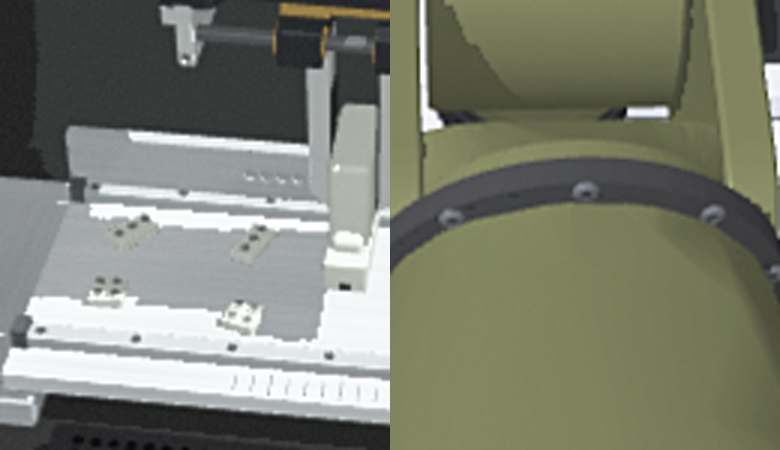

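Left panel (scene): the scraper hovers over the bed with the four bits ahead of it on the open-end side. The top camera is blocked by the arm. I'll lower it and check the force.

Call:
{"op": "move_arm", "data": {
  "rows": [
    [0,0,0,0,0,20,0],
    [0,0,0,0,0,30,0],
    [0,0,0,0,0,37,0],
    [0,0,0,0,0,37,0]
  ]
}}

```text
time: 7.25
position: [0.6411, 0.0391, 0.0823]
ee_rot: [[1.0, -0.024, -0.0], [-0.024, -1.0, 0.0], [-0.0, -0.0, -1.0]]
wrist_force: [0.5, 0.1, -1.8]
opening: 0.0222
grip_force: 30.0
```

Run:
```python
from fit import *
s=robot.read_state();print(s["position"],s["wrist_force"])
a=robot.read_camera("scene")
img=cv2.resize(a[190:320,180:340],None,fx=4.5,fy=4.5,interpolation=cv2.INTER_CUBIC)[:,:,::-1].copy()
p=s["position"];th=-.024;R=np.array([[np.cos(th),-np.sin(th),0],[np.sin(th),np.cos(th),0],[0,0,1]])
for P in PARTS[:1]:
    q=(proj("scene",P@R.T+[p[0],p[1],p[2]-.0495])+.5-[180,190])*4.5
    cv2.polylines(img,[cv2.convexHull(q.astype(np.float32)).astype(int)],True,(0,0,255),1)
for r in robot.landmark_of("scene","bed_middle")[:1]+robot.landmark_of("scene","bed_open_end")[:1]: print(r)
cv2.imwrite("pics/l.png",img)
```

```text
[0.64106623 0.03909572 0.08226274] [ 0.51246376  0.12961944 -1.79701319]
{'uv': [290.1, 264.1], 'score': 0.96}
{'uv': [194.3, 254.1], 'score': 0.74}
```

View pics/l.png

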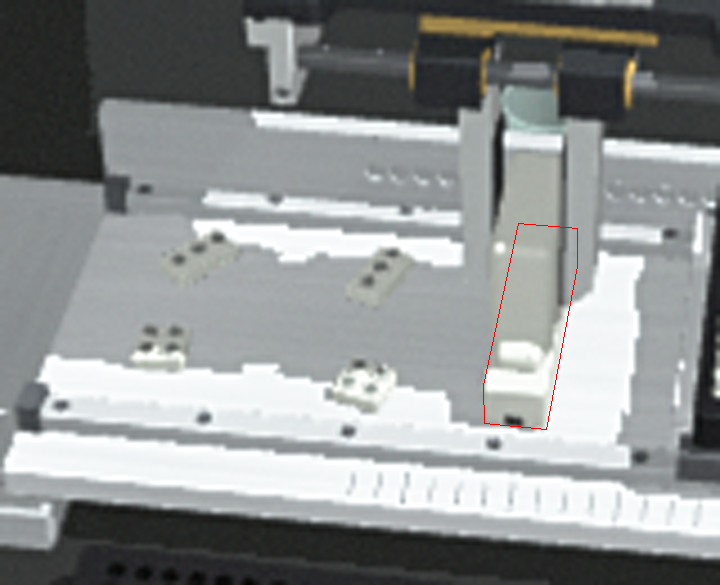

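The scraper's lower end, near (515,428) in the crop, sits just inside the +x rail. I'll use the rail screws to check its centring and yaw.

Run:
```python
from h import *
for L in ([(62,405),(204,418),(348,432),(493,443),(640,457)],[(144,189),(276,199),(405,210),(670,233)]):
    P=ray("scene",np.array(L)/4.5+[180,190]-.5,.040); k=np.polyfit(P[:,1],P[:,0],1); print(P.round(4)[:, :2].tolist(),"x at y=.039:",np.polyval(k,.039),"yaw",-np.arctan(k[0]))
```

```text
[[0.6993, -0.1175], [0.7002, -0.0677], [0.7016, -0.0176], [0.7015, 0.0322], [0.7028, 0.0825]] x at y=.039: 0.7020189766768672 yaw -0.016788941119502215
[[0.5793, -0.1158], [0.5796, -0.065], [0.5806, -0.0157], [0.5829, 0.0845]] x at y=.039: 0.5818683335849182 yaw -0.018641225265646523
```

Call:
{"op": "move_arm", "data": {
  "rows": [
    [0,0,-0.3,0,10,0,0],
    [0,0,-0.3,0,22,0,0],
    [0,0,-0.3,0,34,0,0],
    [0,0,-0.3,0,46,0,0],
    [0,0,-0.3,0,58,0,0],
    [0,0,-0.3,0.5,70,0,0],
    [0,0,-0.3,0.5,82,0,0],
    [0,0,-0.3,0.5,94,0,0],
    [0,0,-0.3,0.5,106,0,0],
    [0,0,-0.3,0.5,118,0,0],
    [0,0,-0.3,0.5,126,0,0],
    [0,0,-0.3,1,134,0,0],
    [0,0,-0.3,1,142,0,0],
    [0,0,-0.3,1,150,0,0],
    [0,0,-0.3,1,158,0,0],
    [0,0,-0.3,1,166,0,0],
    [0,0,-0.3,1,174,0,0],
    [0,0,-0.3,1,182,0,0],
    [0,0,-0.3,1,188,0,0],
    [0,0,-0.3,1,188,0,0]
  ]
}}

```text
time: 9.4
position: [0.6375, -0.1498, 0.0824]
ee_rot: [[1.0, -0.02, 0.0], [-0.02, -1.0, -0.0], [0.0, 0.0, -1.0]]
wrist_force: [0.4, 0.6, -1.3]
opening: 0.0219
grip_force: 30.0
```

Run:
```python
from h import *
a=robot.read_camera("scene")
cv2.imwrite("pics/s.png",cv2.resize(a[180:320,100:300],None,fx=4,fy=4,interpolation=cv2.INTER_CUBIC)[:,:,::-1])
```

```text
(no output)
```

View pics/s.png

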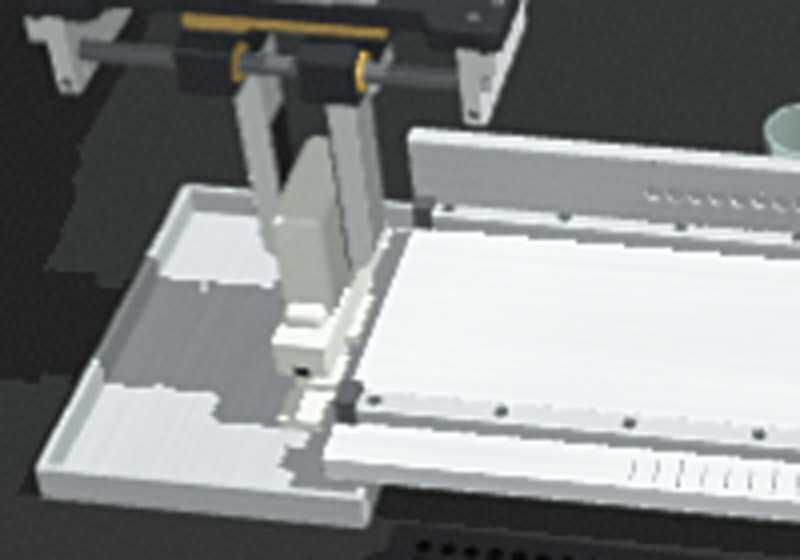

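The bed is clear, and bits show on the tray floor below the blade near (310,405). I'll lift, carry the scraper back to its old spot and look at the tray.

Call:
{"op": "move_arm", "data": {
  "rows": [
    [0,0,0,0,0,-20,0],
    [0,0,0,0,0,-50,0],
    [0,0,0,0,0,-85,0],
    [0,0,0,-5,-20,-85,0],
    [0,0,0,-15,-60,-85,0],
    [0,0,0,-26,-105,-85,0],
    [0,0,0,-37,-150,-85,0],
    [0,0,0,-48,-195,-85,0],
    [0,0,0,-59,-240,-85,0],
    [0,0,0,-70,-285,-85,0],
    [0,0,0,-81,-330,-85,0],
    [0,0,0,-92,-375,-85,0],
    [0,0,0,-103,-420,-85,0],
    [0,0,0,-112,-445,-85,0],
    [0,0,0,-112,-458,-85,0],
    [0,0,0,-112,-458,-85,0],
    [0,0,0,-112,-458,-85,0]
  ]
}}

```text
time: 11.15
position: [0.5347, 0.3103, 0.1673]
ee_rot: [[1.0, -0.02, -0.0], [-0.02, -1.0, -0.0], [-0.0, 0.0, -1.0]]
wrist_force: [1.0, 0.2, -1.0]
opening: 0.022
grip_force: 30.0
```

Run:
```python
from h import *
a=robot.read_camera("scene");b=robot.read_camera("top")
for i in range(4):
    for n in("scene","top"):
        for r in robot.landmark_of(n,f"offcut{i}_center")[:2]:
            X=ray(n,r["uv"],.006)[0]; d=X[:2]-[.641,.034]; th=-.018; c,s=np.cos(th),np.sin(th)
            print(i,n,round(r["score"],2),np.round(r["uv"]),"slide",np.round([c*d[0]+s*d[1],-s*d[0]+c*d[1]],3))
f=lambda i:cv2.resize(i,None,fx=4,fy=4,interpolation=cv2.INTER_CUBIC)
cv2.imwrite("pics/t.png",np.hstack([f(a[210:330,100:200]),f(b[130:250,430:530])])[:,:,::-1])
```

```text
0 scene 0.54 [189. 259.] slide [-0.022 -0.184]
0 top 0.55 [456. 200.] slide [-0.018 -0.185]
1 scene 0.48 [182. 258.] slide [-0.023 -0.197]
1 scene 0.45 [178. 284.] slide [ 0.039 -0.186]
1 top 0.47 [464. 202.] slide [-0.021 -0.198]
2 scene 0.63 [180. 280.] slide [ 0.032 -0.185]
2 top 0.62 [458. 166.] slide [ 0.037 -0.19 ]
3 scene 0.52 [182. 275.] slide [ 0.019 -0.185]
3 top 0.42 [458. 182.] slide [ 0.012 -0.189]
```

View pics/t.png

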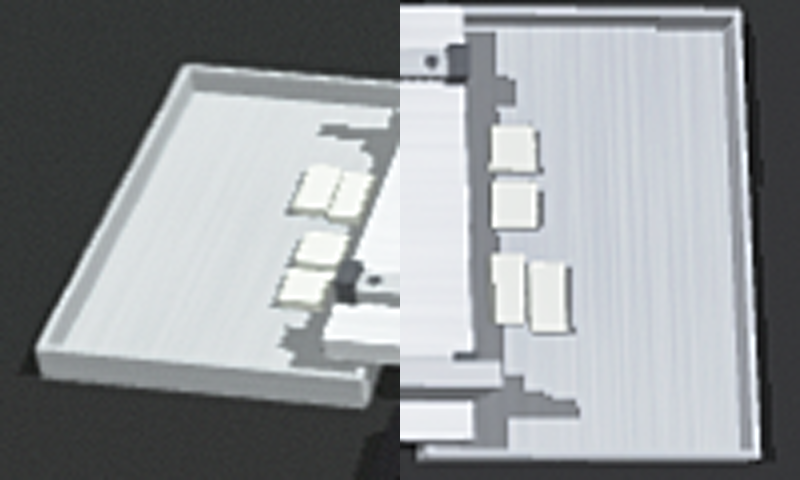

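All four bits lie flat in the tray at slide y of about -0.185 to -0.198. I'll set the scraper down and release it.

Call:
{"op": "move_arm", "data": {
  "rows": [
    [0,0,0,0,0,40,0],
    [0,0,0,0,0,80,0],
    [0,0,0,0,0,105,0],
    [0,0,0,0,0,113,0],
    [0,0,0,0,0,117,0],
    [0,0,0,0,0,118,0],
    [0,0,0,0,0,118,0],
    [0,0,0,0,0,118,0.4],
    [0,0,0,0,0,118,0.6],
    [0,0,0,0,0,118,0.8],
    [0,0,0,0,0,118,0.8],
    [0,0,0,0,0,118,0.8],
    [0,0,0,0,0,118,0.8],
    [0,0,0,0,0,118,0.8],
    [0,0,0,0,0,90,0.8],
    [0,0,0,0,0,60,0.8],
    [0,0,0,0,0,20,0.8],
    [0,0,0,0,0,0,0.8],
    [0,0,0,0,0,0,0.8]
  ]
}}

```text
time: 13.55
position: [0.5354, 0.3117, 0.1708]
ee_rot: [[1.0, -0.019, 0.005], [-0.019, -1.0, 0.002], [0.005, -0.003, -1.0]]
wrist_force: [0.3, -0.6, 0.1]
opening: 0.0753
grip_force: 0.0
```

Call:
{"op": "move_arm", "data": {
  "rows": [
    [0,0,0,-5,40,0,0.6],
    [0,0,0,-12,80,0,0.6],
    [0,0,0,-20,120,0,0.6],
    [0,0,0,-24,150,0,0.6],
    [0,0,0,-24,162,0,0.6],
    [0,0,0,-24,162,30,0.6],
    [0,0,0,-24,162,30,0.6],
    [0,0,0,-24,162,30,0.6]
  ]
}}

```text
time: 14.35
position: [0.5071, 0.1501, 0.1372]
ee_rot: [[1.0, -0.019, -0.002], [-0.019, -1.0, -0.0], [-0.002, 0.0, -1.0]]
wrist_force: [-0.4, 0.3, 0.2]
opening: 0.0563
grip_force: 0.0
```

Run:
```python
from fit import *
s=robot.read_state();print(s["position"])
a=robot.read_camera("scene")
for k,z in(("knob",.056),("scraper_center",.0335)):
    r=robot.landmark_of("scene",k)[0];print(k,r,ray("scene",r["uv"],z))
r=robot.cut_out("scene","scraper")[0]; print(fit({"scene":r["region"].astype(float)},[.535,.31,-.02]))
cv2.imwrite("pics/k.png",cv2.resize(a[130:290,320:520],None,fx=4,fy=3.7)[:,:,::-1])
```

```text
[0.50713995 0.15008847 0.13716492]
knob {'uv': [365.4, 207.6], 'score': 0.62} [[0.50170651 0.14405174 0.056     ]]
scraper_center {'uv': [460.2, 235.0], 'score': 0.88} [[0.5320583  0.31146293 0.0335    ]]Traceback (most recent call last):
  File "<stdin>", line 6, in <module>
IndexError: list index out of range
```

Call:
{"op": "move_arm", "data": {
  "rows": [
    [0,0,0,0,0,30,0.6],
    [0,0,0,0,0,55,0.6],
    [0,0,0,0,0,75,0.6],
    [0,0,0,0,0,75,0.6],
    [0,0,0,0,0,75,0.6]
  ]
}}

```text
time: 15.05
position: [0.5076, 0.1498, 0.0633]
ee_rot: [[1.0, -0.019, 0.001], [-0.019, -1.0, 0.0], [0.001, -0.0, -1.0]]
wrist_force: [0.1, -0.5, 0.3]
opening: 0.0565
grip_force: 0.0
```

Run:
```python
from h import *
a=robot.read_camera("scene")
cv2.imwrite("pics/k.png",cv2.resize(a[130:280,330:530],None,fx=4,fy=4,interpolation=cv2.INTER_CUBIC)[:,:,::-1])
```

```text
(no output)
```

View pics/k.png

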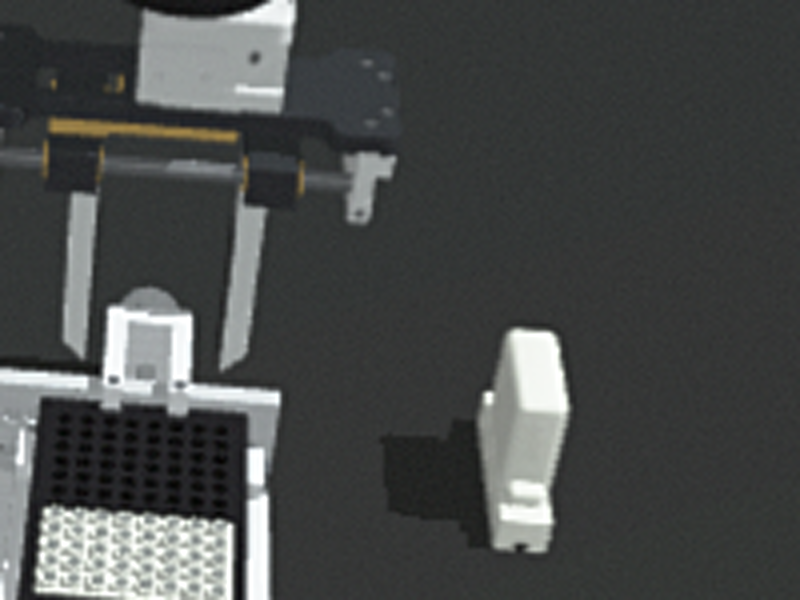

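The scraper stands upright near (525,450), and the fingers straddle the bracket and knob near (150,310). I'll close on the knob.

Call:
{"op": "move_arm", "data": {
  "rows": [
    [0,0,0,0,0,0,0.2],
    [0,0,0,0,0,0,0],
    [0,0,0,0,0,0,0],
    [0,0,0,0,0,0,0],
    [0,0,0,0,0,0,0],
    [0,0,0,0,0,0,0],
    [0,0,0,0,0,0,0],
    [0,0,0,0,0,0,0]
  ]
}}

```text
time: 15.9
position: [0.5071, 0.1475, 0.0626]
ee_rot: [[1.0, -0.019, -0.001], [-0.019, -1.0, -0.004], [-0.001, 0.004, -1.0]]
wrist_force: [-2.2, -19.7, 5.8]
opening: 0.0253
grip_force: 30.0
```

The knob is gripped, with a side load of 20 N. I'll shift about 2 mm to relieve it, then pull.

Call:
{"op": "move_arm", "data": {
  "rows": [
    [0,0,0,0,1,0,0],
    [0,0,0,0,2,0,0],
    [0,0,0,-3,2,0,0],
    [0,0,0,-6,2,0,0],
    [0,0,0,-9,2,0,0],
    [0,0,0,-12,2,0,0],
    [0,0,0,-14,2,0,0],
    [0,0,0,-14,2,0,0],
    [0,0,0,-14,2,0,0]
  ]
}}

```text
time: 16.8
position: [0.4949, 0.1472, 0.063]
ee_rot: [[1.0, -0.019, 0.005], [-0.019, -1.0, -0.001], [0.005, 0.001, -1.0]]
wrist_force: [11.3, -7.6, -4.2]
opening: 0.0254
grip_force: 29.9
```

Call:
{"op": "move_arm", "data": {
  "rows": [
    [0,0,0,-1,0,0,0],
    [0,0,0,-2,0,0,0],
    [0,0,0,-2,0,0,0],
    [0,0,0,-2,0,0,0],
    [0,0,0,-2,0,0,0]
  ]
}}

```text
time: 17.3
position: [0.4943, 0.1471, 0.0633]
ee_rot: [[1.0, -0.02, 0.008], [-0.02, -1.0, -0.0], [0.008, 0.0, -1.0]]
wrist_force: [22.7, -9.7, -9.8]
opening: 0.0255
grip_force: 30.0
```

The force rose sharply with almost no travel, so the plunger is on its stop. I'll hold briefly, confirm it's steady and hand in.

Call:
{"op": "move_arm", "data": {
  "rows": [
    [0,0,0,0,0,0,0],
    [0,0,0,0,0,0,0],
    [0,0,0,0,0,0,0],
    [0,0,0,0,0,0,0],
    [0,0,0,0,0,0,0]
  ]
}}

```text
time: 17.8
position: [0.4943, 0.1471, 0.0633]
ee_rot: [[1.0, -0.02, 0.008], [-0.02, -1.0, -0.0], [0.008, 0.0, -1.0]]
wrist_force: [21.8, -9.3, -8.6]
opening: 0.0253
grip_force: 30.0
```

Run:
```python
from h import *
s=robot.read_state(); print(s["position"],s["wrist_force"],s["grip_force"])
r=robot.landmark_of
a=robot.read_camera("scene"); x=r("scene","scraper_center")[0]; print(x,ray("scene",x["uv"],.0335))
if s["grip_force"]>20 and s["position"][0]<.4965: print(robot.sign_off())
```

```text
[0.49430066 0.14710678 0.06332487] [21.77609308 -9.30410526 -8.55214318] 29.970383942127228
{'uv': [461.9, 236.6], 'score': 0.91} [[0.53620901 0.31395967 0.0335    ]]
the job is handed in; nothing more can be done
None
```

I handed the job in at about 18 s, with all four bits in the catch tray, the scraper standing upright and released on the bench, and the gripper holding the plunger back against its stop by the knob; the judge's verdict was not shown.

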